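Turn the ratcheted tin carousel back one notch

ROBOT

A 6-joint arm with a two-finger parallel gripper is mounted at the origin on the work surface. World frame = base frame: x ahead of the robot, y to its left, z up, the work surface at z = 0. Lengths are in mm, angles in rad, forces in N, time in s.
With the tool pointing down it reaches from about 400 to 925 mm from the base axis. Payload 12.5 kg.
Tool frame: the origin (TCP) lies on the mounting face of the last link; the fingertips stand 190 mm ahead of it and the grasp point (between the pads) lies 171 mm ahead of it; z points along the fingers, y is the line along which they close (so a half turn about z gives the same grasp; the last joint's range is limited). The gripper opens to 95 mm and grips with 3 to 60 N. Pads are 20 mm wide; open, the fingers measure 119 mm over their backs; the gripper's body (75 mm by 180 mm) begins 59 mm behind the grasp point.
Start: joints at [1.22, 0.491, 1.559, -0, 1.092, -0.106], TCP at [151.452, 606.372, 404.761] pointing down, gripper open.
Joint ranges: [-3.1, 3.1], [-0.84, 2.19], [0.05, 2.79], [-1.13, 4.28], [0.06, 2.93], [-2.69, 2.69]. Speed limits (rad/s): [2.22, 2.22, 2.79, 3.14, 3.14, 3.14].

INTERFACE

Orientations are given as [roll, pitch, yaw] about the fixed x, y, z axes, in that order (R = Rz(yaw) Ry(pitch) Rx(roll)).
In Python, from cell import env gives the robot as it stands.
- The arm moves only by the tool carry_out, never from a script. Its argument "series" is a list of rows, each a list of 5 numbers: the shift along the tool's x, y, z in m, then the turn about the tool's z in degrees, then the opening, from 0 (shut) to 1 (fully open). A call has 1 to 20 rows; each row is the pose to reach, as a shift and turn from the pose commanded when the call began, along the tool's axes at that moment; what a row does not reach only later rows make up. A row lasts 1/8 s, in which the tool goes at most 62.5 mm and 10.7 degrees, less where a joint would pass 70% of its speed; a pose out of reach is approached as far as the arm can. A call with a gripper value outside its range is refused whole. The fingers move at their own pace and stop on an object; the grip force is fixed at half the most. Time passes only in rows, so rows that repeat a pose let the fingers close. It gives the time, the measured TCP pose, the force, the opening and the grip force at its end, in the units of the state.
- env.state(): the state, without advancing time (a new reading comes with each control period).
- env.read_camera(name): name is "side" or "top"; returns (picture, depth): 420x560x3 uint8, red, green, blue; 420x560 float32, mm along the optical axis (not along the pixel's ray), 0 where there is no reading.
- env.get_calibration(name): a dict with "intrinsics" (3x3 intrinsics, pixels), "cam_to_world" (4x4, takes a point from camera to world coordinates). Camera axes: x right, y up, looking along -z (the intrinsics and any distortion apply to the point x, -y, -z); pixel columns grow to the right and rows downward; lengths in mm; the calibration is good to about 2 mm. A picture is of the moment at which its call begins. get_calibration takes no time and is no camera call.
- env.job_done(): hands the job in; it is judged then, once.
The state is a dict: "t": time; "joints": joint angles; "qvel": joint speeds; "tau": joint torques, N m; "eef_pos": TCP position; "tcp_rot": TCP orientation; "ft_force": force on the tool from outside, world axes, zero at the start; "moment": the same for the moment, N m; "opening": opening from 0.0 (shut) to 1.0 (fully open); "grip_force": force on a finger pad.
Only numpy, scipy, OpenCV 4.12 (cv2) and the standard library are available. Lean on these libraries where they do the work, as an engineer would, in place of code of your own. Each camera call takes 0.05 s, during which the arm holds its last target. There are 200 camera calls.

TASK

The tin carousel was turned one place too far, and its ratchet will not let it go back. Lift the ratchet pawl up and over with a fingertip so that it stays thrown back, push the carousel backward (counter-clockwise seen from above) by one notch, then tip the pawl down again so that it sits fully in the next notch and locks the carousel there. Nothing is to be picked up: the small tins ride along standing on the carousel, and the groceries around it stay where they are.

Things in the scene. Friction and masses are not known exactly. Their poses are not given: they have to be found in the camera images.
- rotator: Grey fixed base of the tin carousel; origin on the table under the turning axis. Its x runs from the robot side to the far side, z up; the pawl and its post stand just outside the disc's rim on the base's -y side.
- carousel_axis (a point): Centre of the top face of the wooden disc, on its upright axis, 40 mm above the table; axes as the base. Disc 290 mm across, 16 mm thick; hub knob 32 mm across, 50 mm tall. On the rim (radius 122 to 142 mm) stand 8 steel saw teeth, one every 45 degrees, 16 mm high, each with one upright face and one long ramp.
- carousel (a joint): Angle of the disc, rad; 0 is the present notch, + forward (clockwise from above), - backward (counter-clockwise). Pawl down, it ratchets forward but is stopped backward by an upright tooth face. One notch back is -0.785. The nose drops fully in from 0.06 below to 0.11 above a notch's value (0, -0.785 ..). Light friction, about 1.2 N at a peg; it stays where it is left.
- pawl (a joint): Lift angle of the pawl, rad: 0 fully down in a notch, 1.6 thrown back on its stop. Below 0.05 the nose is in the notch, above 0.5 it is clear of the teeth. Let go below about 1.2 it falls down by its own weight (0.2 kg); past about 1.35 it falls over and stays thrown back.
- pawl_bar (a point): Middle of the pawl's finger bar: a level round steel bar, 10 mm in diameter, along the base's y, joined to the pawl's arm 42 mm nearer the disc and free to 26 mm further out. Down, it is 143 mm above the table, open underneath, 48 mm nearer the robot (base -x) and 68 mm higher than the pivot. Lifting, it goes up, then away from the robot, on an arc of 83 mm radius.
- pawl_pivot (a point): Point on the pawl's level hinge (axis along the base's y), 75 mm above the table, at 50, -158 mm from the carousel axis in the base's x, y. It lies in the plane of the pawl's arm, a round bar of 12 mm. A grey post 10 mm thick, 88 mm tall stands 11 to 21 mm further out along -y, not under the finger bar.
- peg0 (a point): Middle of the top of one of four upright steel pegs fixed on the disc, 12 mm in diameter, 75 mm tall (top 115 mm above the table), 108 mm from the carousel axis and 90 degrees apart; a place to push. It turns with the disc.
- peg1 (a point): Middle of the top of one of four upright steel pegs fixed on the disc, 12 mm in diameter, 75 mm tall (top 115 mm above the table), 108 mm from the carousel axis and 90 degrees apart; a place to push. It turns with the disc.
- peg2 (a point): Middle of the top of one of four upright steel pegs fixed on the disc, 12 mm in diameter, 75 mm tall (top 115 mm above the table), 108 mm from the carousel axis and 90 degrees apart; a place to push. It turns with the disc.
- peg3 (a point): Middle of the top of one of four upright steel pegs fixed on the disc, 12 mm in diameter, 75 mm tall (top 115 mm above the table), 108 mm from the carousel axis and 90 degrees apart; a place to push. It turns with the disc.
- tin0_mid (a point): Centre of a small loose tin, 46 mm across, 55 mm tall, standing on the disc about 68 mm from the axis. Not to be lifted or tipped.
- tin1_mid (a point): Centre of a small loose tin, 46 mm across, 55 mm tall, standing on the disc about 68 mm from the axis. Not to be lifted or tipped.
- tin2_mid (a point): Centre of a small loose tin, 46 mm across, 55 mm tall, standing on the disc about 68 mm from the axis. Not to be lifted or tipped.
- soup_tin_mid (a point): Centre of a tin 68 mm across, 100 mm tall, on the table. Leave it.
- carton_mid (a point): Centre of an upright carton 60 x 90 x 170 mm. Leave it.
- dressing_mid (a point): Half-way up a bottle 60 mm across, 180 mm tall. Leave it.
- nut_jar_mid (a point): Half-way up a jar 80 mm across, 110 mm tall. Leave it.
- mustard_mid (a point): About half-way up a squeeze bottle 60 mm across, 165 mm tall. Leave it.
Not all that is in view belongs to the job. What is shaped like the part that bears tin0_mid but orange, purple or turquoise is not meant.

How it is judged (in metres and radians):
On the way, in this order (a step that is already met when the one before it is completed fails the run):
1. the pawl is lifted up and over, so that it is thrown back (value of joint pawl above 1.45 rad), for 0.2 s.
2. the carousel is pushed back by a notch (value of joint carousel below -0.6 rad), for 0.1 s.
At the end, for the whole second after the job is handed in: The carousel rests one notch back (carousel joint between -0.885 and -0.6 rad) with the pawl fully down in that notch (pawl joint below 0.06 rad), and the three small tins stand upright on the disc (value of joint carousel between -0.885 and -0.6 rad and value of joint pawl below 0.06 rad and velocity of joint carousel between -0.05 and 0.05 rad/s and angle between each of tin0_mid, tin1_mid, tin2_mid's own z axis and vertical below 0.1 rad and height (world z) of tin0_mid between 0.0575 and 0.0775 m and height (world z) of tin1_mid between 0.0575 and 0.0775 m and height (world z) of tin2_mid between 0.0575 and 0.0775 m); the robot touches nothing.
It fails at once if a small tin on the carousel is lifted or tipped (height (world z) of any of tin0_mid, tin1_mid, tin2_mid above 0.0875 m or angle between any of tin0_mid, tin1_mid, tin2_mid's own z axis and vertical above 0.4 rad).
It fails at once if a grocery on the table is moved or lifted by more than 30 mm (distance of any of soup_tin_mid, carton_mid, dressing_mid, nut_jar_mid, mustard_mid from where it was at the start of the episode above 0.03 m).
It also fails if it takes over 72 s, if anything falls off the work surface, if the arm or the gripper's body presses on something with over 40 N, if the wrist force passes 120 N, or if a joint passes its speed limit or range.

## Working session

There is one attempt and no reset: what is moved stays moved. The work goes in short steps, Python scripts to look and compute and a tool call to move; the robot and the scene stay as the last step left them, time stands still between calls to the robot, and variables do not carry over. Pictures are saved under pics/ and viewed, at most 13 in all, crops included, and the job is handed in when it is done.

Besides the shell and the picture viewer there is one more tool, called in YAML: its name, and indented under it one key for each argument. carry_out: Moves the arm, as the interface text tells. Its arguments: {"type":"object","properties":{"series":{"type":"array","items":{"type":"array","items":{"type":"number"}}}},"required":["series"]}

```bash
ls; mkdir -p pics; python3 - <<'E'
from cell import env
import cv2,numpy as np
s=env.state(); print(s)
for n in("side","top"):
    p,d=env.read_camera(n); cv2.imwrite(f"pics/{n}0.png",p[:,:,::-1]); np.save(f"{n}0.npy",d)
    print(env.get_calibration(n))
E
```

```text
pics
{'t': 0.0, 'joints': array([ 1.22045252e+00,  4.91545054e-01,  1.55950328e+00, -7.30915571e-06,
        1.09169767e+00, -1.05594502e-01]), 'qvel': array([-0.00056206, -0.0013882 , -0.00025733,  0.00058329, -0.00048109,
        0.00134983]), 'tau': array([-3.45957444e-03, -6.12651873e+01, -2.58184254e+01,  6.91347336e-02,
        4.82864049e-02, -1.19324468e-04]), 'eef_pos': array([151.40272289, 606.33047946, 404.15210013]), 'tcp_rot': array([-3.14044504e+00, -1.15114921e-04,  2.89684666e+00]), 'ft_force': array([ 0.40927872, -0.13509309,  0.262726  ]), 'moment': array([-0.0486597 , -0.02026828, -0.02002879]), 'grip_force': 0.0, 'opening': 0.9985128378518902}
{'intrinsics': array([[476.97202342,   0.        , 284.49214507],
       [  0.        , 476.97202342, 215.81355322],
       [  0.        ,   0.        ,   1.        ]]), 'cam_to_world': array([[ 8.23929216e-01,  3.15846301e-01, -4.70512233e-01,
         5.89343135e+01],
       [-5.66327216e-01,  4.29105218e-01, -7.03663411e-01,
        -8.04025585e+02],
       [-2.03502311e-02,  8.46232725e-01,  5.32424683e-01,
         7.16779045e+02],
       [ 0.00000000e+00,  0.00000000e+00,  0.00000000e+00,
         1.00000000e+00]])}
{'intrinsics': array([[447.78401168,   0.        , 286.78681549],
       [  0.        , 447.78401168, 200.16748916],
       [  0.        ,   0.        ,   1.        ]]), 'cam_to_world': array([[-1.33008536e-02,  9.95318179e-01, -9.57330181e-02,
         5.07002115e+02],
       [-9.99908343e-01, -1.34818007e-02, -1.24352974e-03,
         1.18311579e+00],
       [-2.52836122e-03,  9.57077035e-02,  9.95406270e-01,
         1.18424192e+03],
       [ 0.00000000e+00,  0.00000000e+00,  0.00000000e+00,
         1.00000000e+00]])}
```

View pics/side0.png

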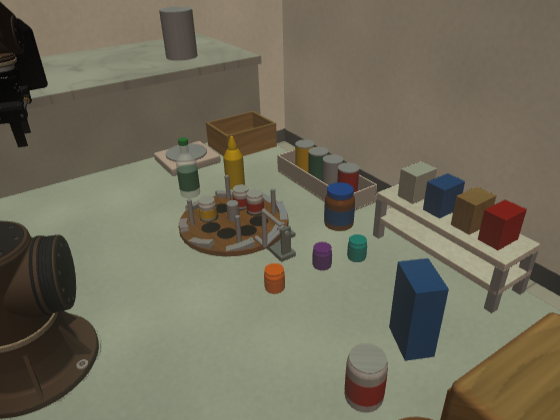

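View pics/top0.png

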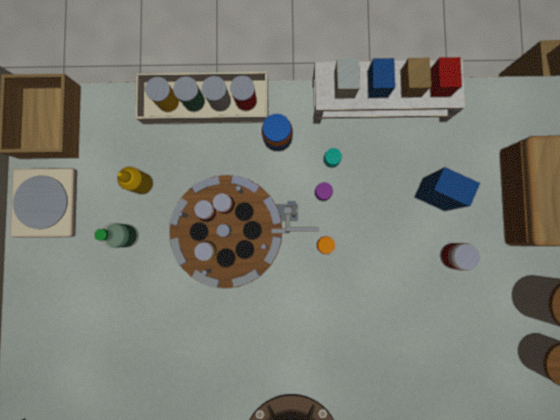

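The top view shows the disc at about (226,231), the pawl and bar at about (300,228), and the post at about (288,212). The three white tins stand on the disc. The orange (326,245), purple (324,191) and turquoise (333,157) ones are on the table and aren't meant. I'll enlarge both views to confirm.

```bash
python3 - <<'E'
import cv2,numpy as np
a=cv2.imread("pics/top0.png")[165:300,160:335]; b=cv2.imread("pics/side0.png")[165:275,165:325]
cv2.imwrite("pics/crop_top.png",cv2.resize(a,None,fx=4.4,fy=4.4,interpolation=cv2.INTER_CUBIC))
cv2.imwrite("pics/crop_side.png",cv2.resize(b,None,fx=5,fy=5,interpolation=cv2.INTER_CUBIC))
E
```

```text
(no output)
```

View pics/crop_top.png

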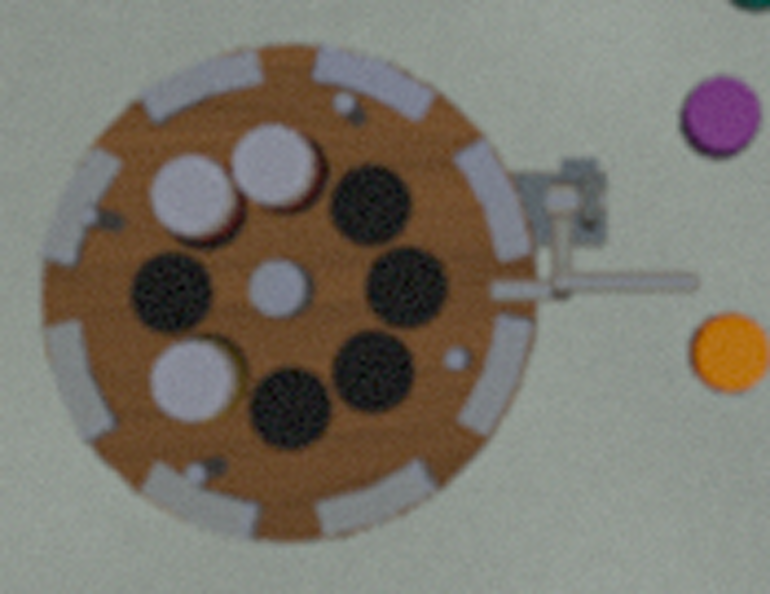

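View pics/crop_side.png

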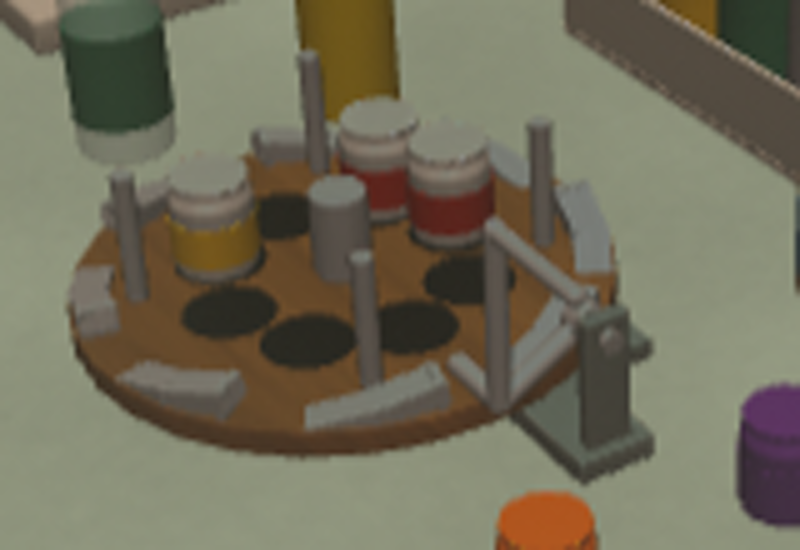

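The crops show the following, in crop_top pixels:
- **Hub:** (279,289).
- **Peg tops:** (343,102), (90,215), (197,472) and (456,357).
- **Finger bar:** (555..697, 282).
- **Post:** near (592,200).
- **Tins on the disc:** (275,166), (193,197) and (193,380). These are the ones meant because they're white-lidded and stand on the disc, unlike the orange, purple and turquoise ones on the table.

```bash
cat > h.py <<'E'
import numpy as np
from cell import env
def ray(n,u,v,z):
    c=env.get_calibration(n);K=c["intrinsics"];M=c["cam_to_world"]
    d=M[:3,:3]@np.array([(u-K[0,2])/K[0,0],-(v-K[1,2])/K[1,1],-1]); o=M[:3,3]
    return o+d*(z-o[2])/d[2]
def ct(x,y,z): return ray("top",160+(x+.5)/4.4-.5,165+(y+.5)/4.4-.5,z)
def cs(x,y,z): return ray("side",165+(x+.5)/5-.5,165+(y+.5)/5-.5,z)
E
python3 - <<'E'
from h import *
import cv2
p=cv2.imread("pics/top0.png")[:,:,::-1].astype(int)
m=((p[:,:,0]-p[:,:,2]>35)).astype(np.uint8); m[:165]=0;m[300:]=0;m[:,:160]=0;m[:,290:]=0
c=max(cv2.findContours(m,0,1)[0],key=cv2.contourArea); e=cv2.fitEllipse(cv2.convexHull(c));print(e)
C=ray("top",*e[0],40);print("disc",C)
H=ct(279,289,90);print("hub",H, cs(338,188,90))
P=[ct(x,y,115) for x,y in[(343,102),(90,215),(197,472),(456,357)]]
for q in P: print("peg",q,np.linalg.norm((q-C)[:2]),np.degrees(np.arctan2(*(q-C)[1::-1])))
print("pegcentre",np.mean(P,0))
for q in[(310,57),(122,180),(361,257),(540,125)]: print("side peg",cs(*q,115))
for x in(555,697): print("bar top",ct(x,282,143))
print("bar side",cs(492,226,143),cs(590,297,143))
for x,y in[(275,166),(193,197),(193,380)]: print("tin",ct(x,y,95))
for n in("side","top"):
  K=env.get_calibration(n)
for nm,u,v,z in[("orange",326,244,40),("purple",324,191,40),("jar",277,126,110),("must",131,180,165)]: print(nm,ray("top",u,v,z))
E
```

```text
((225.4302978515625, 231.05987548828125), (110.59174346923828, 112.29464721679688), 38.32892608642578)
disc [540.00330897 160.17852495  40.        ]
hub [540.50146661 159.10668844  90.        ] [540.99100194 159.59959569  90.        ]
peg [641.34104194 120.52749167 115.        ] 108.8188428647083 -21.36921885259515
peg [581.29501048 258.35090087 115.        ] 106.50267605894632 67.18817947551042
peg [442.19424791 199.52663283 115.        ] 105.42715978286373 158.0853176830253
peg [501.80279386  59.8830069  115.        ] 107.32413658639577 -110.85081555072776
pegcentre [541.65827355 159.57200807 115.        ]
side peg [578.89951847 254.86791343 115.        ]
side peg [437.78587798 193.09821778 115.        ]
side peg [498.88897113  57.86986667 115.        ]
side peg [638.29660455 115.07139126 115.        ]
bar top [540.61783316   5.77637387 143.        ]
bar top [539.61523838 -69.1360548  143.        ]
bar side [540.75893575   5.23365151 143.        ] [543.48291674 -71.10567468 143.        ]
tin [608.56533728 160.6296526   95.        ]
tin [591.91660282 206.10717727  95.        ]
tin [491.04945602 205.65210627  95.        ]
orange [503.74461526 -95.59436827  40.        ]
purple [639.4354723  -93.39346349  40.        ]
jar [793.11664854  24.06588315 110.        ]
must [656.44598953 359.90946909 165.        ]
```

The base is square to the world: axis near (541,160), bar at x≈541, z=143, with its middle at y≈-40. I'll go closed-fingered above the robot side of the bar.

carry_out:
  series:
    - [-0.388,-0.322,0,-14,0]
    - [-0.388,-0.322,0,-14,0]
    - [-0.388,-0.322,0,-14,0]
    - [-0.388,-0.322,0,-14,0]
    - [-0.388,-0.322,0,-14,0]
    - [-0.388,-0.322,0,-14,0]
    - [-0.388,-0.322,0,-14,0]
    - [-0.388,-0.322,0,-14,0]
    - [-0.388,-0.322,0,-14,0]
    - [-0.496,-0.546,0,-14,0]
    - [-0.496,-0.546,0,-14,0]
    - [-0.496,-0.546,0,-14,0]
    - [-0.496,-0.546,0,-14,0]
    - [-0.496,-0.546,0,-14,0]
    - [-0.496,-0.546,0,-14,0]
    - [-0.496,-0.546,0,-14,0]

```text
t: 2.1
eef_pos: [500.1, -42.0, 404.7]
tcp_rot: [3.141, -0.0, -3.14]
ft_force: [-0.0, 0.3, 0.1]
opening: 0.005
grip_force: 0.0
```

carry_out:
  series:
    - [0,0,0.055,0,0]
    - [0,0,0.108,0,0]
    - [0,0,0.108,0,0]
    - [0,0,0.108,0,0]

```text
t: 2.6
eef_pos: [500.8, -42.9, 298.3]
tcp_rot: [-3.141, 0.001, -3.141]
ft_force: [0.0, -0.4, 0.4]
opening: 0.004
grip_force: 0.0
```

```bash
cat > look.py <<'E'
import sys,cv2,numpy as np
from cell import env
p,d=env.read_camera("side");q,_=env.read_camera("top")
a=cv2.resize(p[155:275,165:325,::-1],(640,480),interpolation=cv2.INTER_CUBIC)
cv2.imwrite(f"pics/{sys.argv[1]}_s.png",p[:,:,::-1]);cv2.imwrite(f"pics/{sys.argv[1]}_t.png",q[:,:,::-1])
b=cv2.resize(q[165:300,155:335,::-1],None,fx=2.2,fy=2.2,interpolation=cv2.INTER_CUBIC)
a=cv2.resize(p[155:275,165:325,::-1],(400,300),interpolation=cv2.INTER_CUBIC)
o=np.zeros((300,800,3),np.uint8);o[:300,:400]=a;o[:b.shape[0],400:400+b.shape[1]]=b[:, :400]
cv2.imwrite(f"pics/{sys.argv[1]}.png",o);s=env.state();print(s["t"],s["eef_pos"],s["ft_force"])
E
python3 look.py l1
```

```text
2.7 [500.71566297 -43.22653753 298.73051955] [-0.4804011   0.0148339   0.57163825]
```

View pics/l1.png

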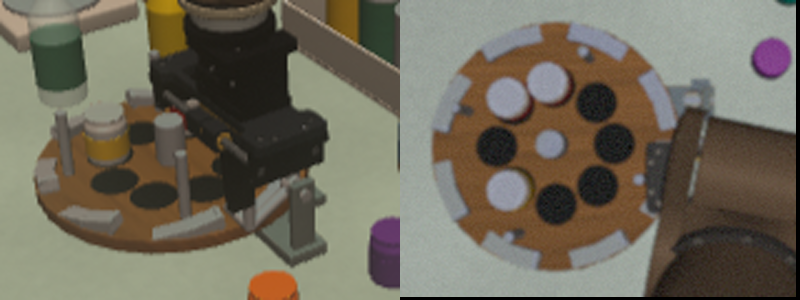

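The closed fingers stand just on the robot side of the bar, near (240,185) in the side half. Now I'll push the bar away so that it swings up and over.

carry_out:
  series:
    - [-0.015,0,0,0,0]
    - [-0.03,0,0,0,0]
    - [-0.045,0,0,0,0]
    - [-0.06,0,0,0,0]
    - [-0.075,0,0,0,0]

```text
t: 3.32
eef_pos: [576.5, -43.6, 296.6]
tcp_rot: [3.142, -0.0, 3.141]
ft_force: [-1.2, -0.3, 0.2]
opening: 0.006
grip_force: 0.3
```

carry_out:
  series:
    - [-0.015,0,0,0,0]
    - [-0.03,0,0,0,0]
    - [-0.045,0,0,0,0]
    - [-0.06,0,0,0,0]
    - [-0.064,0,0,0,0]
    - [-0.064,0,0,0,0]
    - [-0.064,0,0,0,0]

```text
t: 4.2
eef_pos: [639.1, -43.6, 296.3]
tcp_rot: [3.141, -0.002, 3.141]
ft_force: [-4.6, -0.2, -0.3]
opening: 0.006
grip_force: 2.3
```

```bash
python3 look.py l2
```

```text
4.3 [639.0323064  -43.56261231 296.36377175] [-5.52075905  0.25731338 -0.98411719]
```

View pics/l2.png

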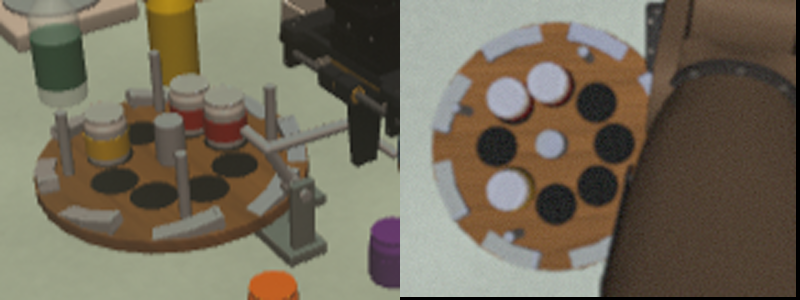

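The pawl is thrown back on its stop: its bar points up and away at about (300,135), with a steady 5 N against it. Next I'll back off, rise, and come down on the +y side of the near-left peg at (441,201).

carry_out:
  series:
    - [0.02,0,0,0,0]
    - [0.04,0,0,0,0]
    - [0.04,0,-0.055,0,0]
    - [0.04,0,-0.108,0,0]
    - [0.205,0.279,-0.108,0,0]
    - [0.205,0.279,-0.108,0,0]
    - [0.205,0.279,-0.108,0,0]
    - [0.205,0.279,-0.108,0,0]
    - [0.205,0.279,-0.108,0,0]
    - [0.205,0.279,-0.108,0,0]
    - [0.205,0.279,-0.108,0,0]
    - [0.205,0.279,-0.05,0,0]
    - [0.205,0.279,0.011,0,0]
    - [0.205,0.279,0.011,0,0]
    - [0.205,0.279,0.011,0,0]

```text
t: 6.18
eef_pos: [435.6, 235.0, 287.3]
tcp_rot: [3.141, 0.002, 3.14]
ft_force: [-0.2, -0.4, 0.8]
opening: -0.0
grip_force: 0.0
```

```bash
python3 look.py l3
```

```text
6.275 [435.21359699 235.25415548 287.97972512] [-0.15428908 -0.06914605  0.48015083]
```

View pics/l3.png

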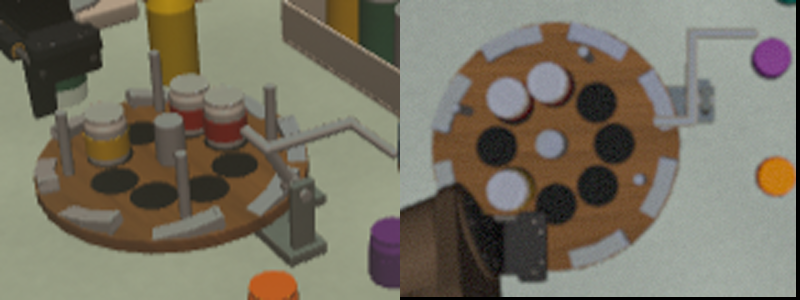

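The pawl stays up (top half, bar at (690-755,33)), and the fingertips stand on the +y side of the near-left peg at (62,115). Now I'll push it in -y along its arc.

carry_out:
  series:
    - [0.001,-0.008,0.008,0,0]
    - [0.002,-0.014,0.008,0,0]
    - [0.003,-0.02,0.008,0,0]
    - [0.005,-0.028,0.008,0,0]
    - [0.006,-0.036,0.008,0,0]
    - [0.007,-0.044,0.008,0,0]
    - [0.007,-0.052,0.008,0,0]
    - [0.007,-0.06,0.008,0,0]
    - [0.006,-0.068,0.008,0,0]
    - [0.005,-0.075,0.008,0,0]
    - [0.004,-0.081,0.008,0,0]
    - [0.003,-0.086,0.008,0,0]
    - [0.002,-0.09,0.008,0,0]
    - [0.002,-0.092,0.008,0,0]
    - [0.002,-0.092,0.008,0,0]
    - [0.002,-0.092,0.008,0,0]

```text
t: 8.28
eef_pos: [432.4, 143.5, 277.7]
tcp_rot: [3.142, 0.0, 3.141]
ft_force: [0.4, -1.1, -0.7]
opening: 0.005
grip_force: 0.0
```

```bash
python3 look.py l4
```

```text
8.375 [432.39403668 143.5554197  277.72173944] [ 0.23321581  0.18925259 -0.84145046]
```

View pics/l4.png

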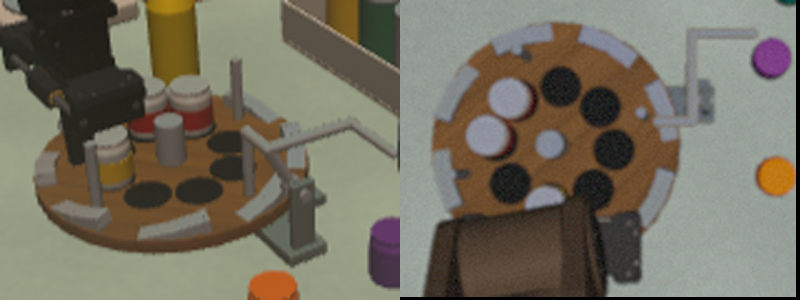

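The tins are still upright and the disc has turned: in the top half a peg is now near (641,112), and another top is near (517,50).

```bash
python3 - <<'E'
from h import *
import cv2
C=np.array([540.8,159.6])
f=lambda cx,cy:(155+(cx-400+.5)/2.2-.5,165+(cy+.5)/2.2-.5)
for c in[(641,112),(517,50)]:
    q=ray("top",*f(*c),115)[:2]-C; print(q,np.hypot(*q),np.degrees(np.arctan2(q[1],q[0])))
# side peg tops from composite (x165+cx/2.5)
for c in[(236,62),(248,132),(92,145)]:
    q=ray("side",165+(c[0]+.5)/2.5-.5,155+(c[1]+.5)/2.5-.5,115)[:2]-C+np.array([2.3,3.3]); print("s",q,np.hypot(*q),np.degrees(np.arctan2(q[1],q[0])))
# rotation between the two top pictures about the axis, annulus of teeth (polar shift)
a=cv2.imread("pics/top0.png",0);b=cv2.imread("pics/l4_t.png",0)
c=(225.4,231.1);P=[cv2.warpPolar(i,(60,720),c,60,cv2.INTER_LINEAR)[:,46:55].astype(np.float32) for i in(a,b)]
ang=np.r_[np.arange(400,660)]  # upper-left part, unobscured
best=[(np.mean(np.abs(P[1][ang]-P[0][(ang+k)%720])),k) for k in range(40,120)]
print(sorted(best)[:3],"steps of 0.5 deg")
E
```

```text
[  32.60841938 -102.75514719] 107.80505223894897 -72.39363376376821
[102.33949304  32.31392178] 107.31990205156674 17.523627256088737
s [101.30998048  27.54803583] 104.9886014002263 15.211967056346824
s [  33.30802104 -103.77133127] 108.98584063569629 -72.20465938920488
s [-101.0251517   -34.70098242] 106.81872240401384 -161.04299044221185
[(np.float32(8.640171), 77), (np.float32(8.721795), 78), (np.float32(8.938889), 76)] steps of 0.5 deg
```

carry_out:
  series:
    - [0,-0.003,0,0,0]
    - [-0.001,-0.006,0,0,0]
    - [-0.002,-0.0075,0,0,0]
    - [-0.002,-0.0075,0,0,0]
    - [-0.002,-0.0075,0,0,0]

```text
t: 9.0
eef_pos: [434.4, 135.9, 277.7]
tcp_rot: [3.142, -0.0, 3.141]
ft_force: [-0.8, -0.8, -0.3]
opening: 0.007
grip_force: 0.0
```

```bash
cat > rot.py <<'E'
from h import *
import cv2,sys
q,_=env.read_camera("top");cv2.imwrite(f"pics/{sys.argv[1]}.png",q[:,:,::-1])
a=cv2.imread("pics/top0.png",0);b=cv2.cvtColor(q,cv2.COLOR_RGB2GRAY)
P=[cv2.warpPolar(i,(60,720),(225.4,231.1),60,cv2.INTER_LINEAR)[:,46:55].astype(np.float32) for i in(a,b)]
ang=np.arange(400,660)
print([round(x*.5,1) for _,x in sorted([(np.mean(np.abs(P[1][ang]-P[0][(ang+k)%720])),k) for k in range(40,120)])[:3]],"deg")
g=cv2.resize(b[165:300,155:300],None,fx=6,fy=6,interpolation=cv2.INTER_CUBIC)
print(env.state()["eef_pos"])
E
python3 rot.py r1
```

```text
[43.0, 42.5, 43.5] deg
[434.38649765 135.94945871 277.70276977]
```

The disc is about 0.75 rad back, inside the window. I'll leave the peg, rise, and go to the far side of the thrown-back bar.

carry_out:
  series:
    - [0.004,0.008,0,0,0]
    - [0.01,0.014,0,0,0]
    - [0.01,0.014,-0.06,0,0]
    - [0.01,0.014,-0.127,0,0]
    - [0.01,0.014,-0.127,0,0]
    - [-0.265,-0.178,-0.127,0,0]
    - [-0.265,-0.178,-0.127,0,0]
    - [-0.265,-0.178,-0.127,0,0]
    - [-0.265,-0.178,-0.127,0,0]
    - [-0.265,-0.178,-0.127,0,0]
    - [-0.265,-0.178,-0.127,0,0]
    - [-0.265,-0.178,-0.127,0,0]
    - [-0.265,-0.178,-0.127,0,0]
    - [-0.265,-0.178,-0.07,0,0]
    - [-0.265,-0.178,-0.02,0,0]
    - [-0.265,-0.178,-0.02,0,0]
    - [-0.265,-0.178,-0.02,0,0]

```text
t: 11.18
eef_pos: [699.5, -41.6, 300.1]
tcp_rot: [-3.141, 0.002, -3.141]
ft_force: [2.1, -0.2, 1.1]
opening: 0.001
grip_force: 0.0
```

```bash
python3 rot.py r2; python3 look.py l5
```

```text
[41.5, 42.0, 41.0] deg
[699.58393031 -41.72443956 300.52758799]
11.325 [699.4944434  -41.93231914 300.25618578] [ 0.15054365 -0.35745304 -0.34987509]
```

View pics/l5_s.png

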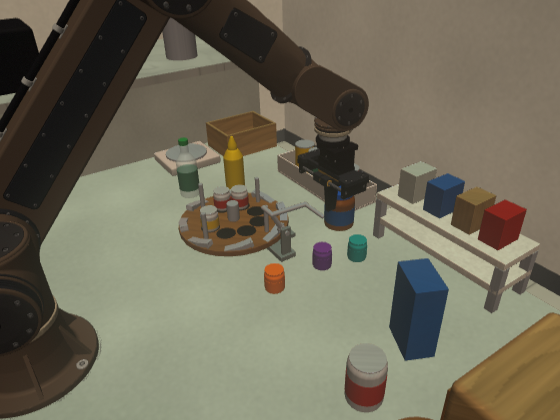

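The finger stands beyond the bar at (325,190), with the tins upright. Now I'll tip the pawl back, rising with the bar.

carry_out:
  series:
    - [0.012,0,0.006,0,0]
    - [0.021,0,0.006,0,0]
    - [0.028,0,0.0,0,0]
    - [0.035,0,-0.008,0,0]
    - [0.042,0,-0.015,0,0]
    - [0.05,0,-0.021,0,0]
    - [0.058,0,-0.025,0,0]
    - [0.066,0,-0.028,0,0]
    - [0.074,0,-0.028,0,0]
    - [0.074,0,-0.028,0,0]
    - [0.074,0,-0.028,0,0]
    - [0.074,0,-0.028,0,0]

```text
t: 12.82
eef_pos: [625.5, -42.1, 325.5]
tcp_rot: [3.141, -0.0, 3.141]
ft_force: [0.2, -0.5, -0.7]
opening: 0.004
grip_force: 0.0
```

```bash
python3 look.py l6
```

```text
12.925 [625.47992993 -42.10250809 325.5496852 ] [ 0.72043085 -0.69628643 -0.00677133]
```

View pics/l6.png

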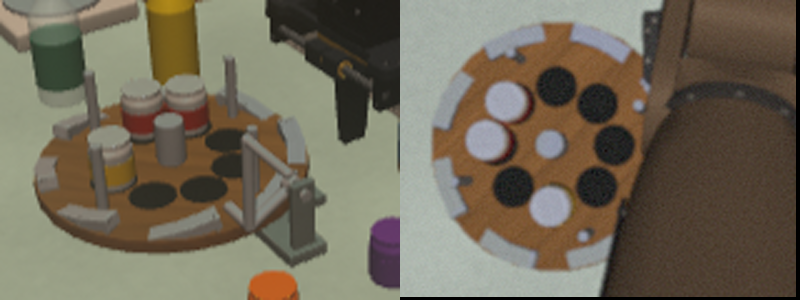

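The pawl has fallen into place: its bar runs from (248,132) as at the start, and the tins are upright. I'll withdraw upwards and check the bar and disc against the start.

carry_out:
  series:
    - [-0.02,0,-0.05,0,0]
    - [-0.02,0,-0.1,0,0]
    - [0.1,-0.25,-0.1,0,0]
    - [0.1,-0.25,-0.1,0,0]
    - [0.1,-0.25,-0.1,0,0]
    - [0.1,-0.25,-0.1,0,0]
    - [0.1,-0.25,-0.1,0,0]
    - [0.1,-0.25,-0.1,0,0]
    - [0.1,-0.25,-0.1,0,0]

```text
t: 14.05
eef_pos: [525.5, -291.6, 425.6]
tcp_rot: [3.141, 0.0, 3.141]
ft_force: [1.0, 0.4, -0.1]
opening: 0.005
grip_force: 0.0
```

```bash
python3 rot.py r3; python3 look.py l7; python3 - <<'E'
import cv2,numpy as np
a,b=[cv2.imread(f"pics/{n}.png")[165:300,160:335] for n in("top0","l7_t")]
c,d=[cv2.imread(f"pics/{n}.png")[190:275,205:305] for n in("side0","l7_s")]
r=lambda i:cv2.resize(i,(400,300),interpolation=cv2.INTER_CUBIC)
cv2.imwrite("pics/cmp.png",np.vstack([np.hstack([r(a),r(b)]),np.hstack([r(c),r(d)])]))
E
```

```text
[43.0, 42.5, 43.5] deg
[ 525.70958392 -291.17164365  425.67625595]
14.2 [ 525.76870859 -291.02940762  425.70599976] [ 0.49017007  0.05915893 -0.12385495]
```

View pics/cmp.png

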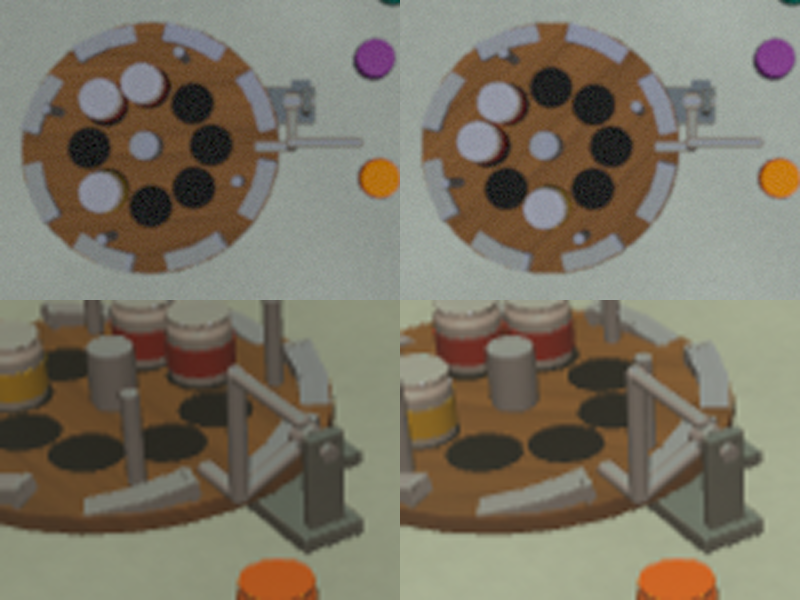

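The before/after comparison shows the bar in the same place, (255-360,142) against (655-760,142) in the top row. The nose is down in its notch, the disc is one notch back and the tins stand upright. I'll hand it in.

```bash
python3 -c "
from cell import env
print(env.job_done())"
```

```text
the job is handed in; nothing more can be done
None
```

I handed the job in with the carousel one notch back (about -0.75 rad by camera), the pawl down in its notch and the three tins upright; `job_done` returned no verdict, so this rests on the final pictures.

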